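Weigh the next stone sample on the spring balance

ROBOT

A 6-joint arm with a two-finger parallel gripper is mounted at the origin on the work surface. World frame = base frame: x ahead of the robot, y to its left, z up, the work surface at z = 0. Lengths are in mm, angles in rad, forces in N, time in s.
With the tool pointing down it reaches from about 300 to 775 mm from the base axis. Payload 14.6 kg.
Tool frame: the origin (TCP) lies on the centre line of the jaws, within the pads' length; the fingertips stand manip.finger_overhang ahead of it and the grasp point (between the pads) lies 11 mm behind it (manip.finger_overhang is the distance from the TCP to the fingertips, in mm); y points along the fingers, x is the direction in which the jaws open and shut, and the axes are right-handed (so a half turn about y gives the same grasp; the last joint's range is limited). The gripper opens to 94 mm and grips with 3 to 60 N. Pads are 16 mm wide; open, the fingers measure 119 mm over their backs; the gripper's body (75 mm by 177 mm) begins 78 mm behind the grasp point.
Start: joints at [-1.301, 0.3, 1.521, -0, 1.321, -0.067], TCP at [181.75, -519.092, 213.446] pointing down, gripper open.
Joint ranges: [-3.03, 3.03], [-0.79, 2.21], [0.23, 2.52], [-1.04, 4.18], [0, 3.07], [-2.55, 2.55]. Speed limits (rad/s): [2.22, 2.22, 2.57, 3.14, 3.14, 3.14].

INTERFACE

Orientations are given as [roll, pitch, yaw] about the fixed x, y, z axes, in that order (R = Rz(yaw) Ry(pitch) Rx(roll)).
In Python, from cell import monitor, viewer, ticket, manip gives the robot as it stands.
- The arm moves only by the shell command python3 -m jog 'ROWS' [FORCE]. ROWS is JSON, a list of rows, each an object of numbers: "grip": the finger opening in cm, from 0 to 9.4; "dx", "dy", "dz": the shift along the tool's x, y, z in cm; "spin": the turn about the tool's y in degrees. In form: [{"grip": .., "dx": .., "dy": .., "dz": .., "spin": ..}, ...]. A call has 1 to 20 rows; each row is the pose to reach, as a shift and turn from the pose commanded when the call began, along the tool's axes at that moment; what a row does not reach only later rows make up. A row lasts 1/8 s, in which the tool goes at most 62.5 mm and 10.7 degrees, less where a joint would pass 70% of its speed; a pose out of reach is approached as far as the arm can. A call with a gripper value outside its range is refused whole. The fingers move at their own pace and stop on an object; FORCE is the grip in N (left out, the last holds). Time passes only in rows, so rows that repeat a pose let the fingers close. It gives the time, the measured TCP pose, the force and the opening at its end, in the units of the state.
- monitor.read_state(): the state, without advancing time (a new reading comes with each control period).
- viewer.camera(name): name is "scene" or "top"; returns a dict with "color" (420x560x3 uint8, red, green, blue), "vertical_fov" (degrees; the focal length in pixels is half the picture's height over the tangent of half this angle, whatever the lens; pixels are square), "cx", "cy" (the principal point, pixels), "rvec" (rotation vector, rad) and "tvec" (3), from world to camera coordinates, as OpenCV has them. Camera axes: x right, y down, z forward; pixel columns grow to the right and rows downward; lengths in mm; the calibration is good to about 2 mm. A picture is of the moment at which its call begins. There is no depth.
- ticket.sign_off(): hands the job in, once; it reports no verdict.
The state is a dict: "clock": time; "joints": joint angles; "qd": joint speeds; "effort": joint torques, N m; "eef_pos": TCP position; "eef_rot": TCP orientation; "wrist_force": force on the tool from outside, world axes, zero at the start; "moment": the same for the moment, N m; "finger_gap": finger opening in mm.
Only numpy, scipy, OpenCV 4.12 (cv2) and the standard library are available. Lean on these libraries where they do the work, as an engineer would, in place of code of your own. Each camera call takes 0.05 s, during which the arm holds its last target. There are 200 camera calls.

TASK

Take the finished round pail off the spring balance's hook and stand it on the round cork mat, then hang the rectangular basket of stones on the hook by the middle of its handle, keeping it upright on the way. With the basket hanging free, turn the tension knob on top of the balance until the pointer is level with the thick black mark, then press the record button fully in and let go. Do not disturb the bottle, the paper roll or the jar.

Things in the scene. Friction and masses are not known exactly. Their poses are not given: they have to be found in the camera images.
- balance: Spring balance, fixed: dark foot 150 x 120 x 14 mm, white square pillar 70 x 70 mm, 200 mm tall. Origin: centre of the foot's underside; z up. The hook arm sticks out along its +y from a carriage sliding up and down on the pillar's +y face; the tension knob is on the pillar's top; the white scale plate with pointer and mark is on the +x face.
- hook_seat (a point): The hook: an upward-opening steel V (legs at 45 degrees, tips 9 mm above this point, mouth 31 mm wide in y, 16 mm wide in x), 110 mm along the balance's +y from the pillar's axis. The point is where the axis of a seated handle bar lies; the bar then runs along x (axes as the balance's). 160 mm up at the start. Sprung (120 N/m); unloaded it rises 5 mm to a stop.
- hook_end (a point): Outer end of the hook arm, the tip of the V's outer leg. The arm, running level from the carriage to the V, passes through the opening of a hung item's handle (vessel rims lie 65 to 75 mm under the bar), so items go on and off along the balance's y with the bar just above this tip, not straight up.
- pointer (a point): Tip of the black horizontal needle carried by the hook's carriage; it rises and falls with the hook, in front of the scale plate. Needle 3 mm thick; this point is at its mid-thickness.
- mark (a point): Centre of the thick black mark (8 mm tall, 30 mm wide) on the white scale plate, 145 mm above the table (thin lines beside it every 10 mm). The pointer must end level with it. The pail leaves the pointer 10 mm below; the basket leaves it about 12 to 24 mm below until the knob is turned.
- tension (a joint): Angle of the tension knob, rad: 0 at the start, grows clockwise seen from above, 0 to 4. Each rad lifts hook and pointer together by 10 mm; it stays where it is left (turning takes about 0.2 N m).
- tension_grip (a point): On the knob's vertical axis, at the height to grip. The knob is 50 mm across with a raised grip bar 14 mm thick and 32 mm tall, top 244 mm above the table, which runs along the balance's x axis when joint tension is 0 and turns with the knob.
- pail: Finished sample: loose round steel pail, 100 mm across at the rim, 84 mm at the foot, 55 mm tall, 0.25 kg, with a rigid stirrup handle. It hangs on the hook at the start. Origin: centre of its underside, z up; the handle's bar runs along its x axis.
- pail_bar (a point): Middle of the pail's handle bar, on its axis: 120 mm above the underside. Bar 9 mm thick, straight for 120 mm along the pail's x. A flat black carrying tab stands on the bar's middle: 32 mm along the bar, 10 mm thick, top 47 mm above this point. Pinch the tab across its thickness, keeping the finger ends at least 13 mm above this point, so that the bar's underside is free of the hook.
- basket: Next sample: loose rectangular aluminium basket 130 (x) x 90 (y) x 45 mm tall with stones fixed in it and a rigid arch handle over it, about 0.28 to 0.42 kg in all. It stands on the table at the start. Origin: centre of its underside, z up; the handle's bar runs along its x axis. Either way round will do on the hook.
- basket_bar (a point): Middle of the basket's handle bar, on its axis: 120 mm above the underside. Bar 9 mm thick, straight for 122 mm along the basket's x. Same black carrying tab on the bar's middle as the pail's: 32 mm along the bar, 10 mm thick, top 47 mm above this point; pinched with the finger ends at least 13 mm above this point they clear the hook.
- mat: Round cork mat fixed on the table, 160 mm across, 5 mm thick; origin at the centre of its underside. The pail is to stand wholly on it.
- reader: Flat grey box 100 x 120 x 30 mm, fixed, with the round record button on its top.
- record_top (a point): Centre of the top of the white round record button, 30 mm across; it is pressed straight down, travel 6 mm, about 4 N, and springs back.
- record (a joint): Travel of the record button, m: 0 released, 0.006 fully pressed.
- bottle: Bystander: blue bottle 70 mm across, 220 mm tall, origin at its underside.
- roll: Bystander: upright paper roll 110 mm across, 220 mm tall, origin at its underside.
- jar: Bystander: small amber jar 52 mm across, 70 mm tall, origin at its underside.
Mind the look-alikes: they are no part of the job. There is more than one size of the balance; the one meant has the size given above. Of the things that look like the reader, the larger one is meant.

How it is judged (in metres and radians):
On the way, in this order (a step that is already met when the one before it is completed fails the run):
1. the pail stands on the cork mat, let go (horizontal distance between pail and mat below 0.036 m and height (world z) of pail below 0.015 m and angle between pail's own z axis and vertical below 0.1 rad and contact force between the fingers and pail below 0.1 N and linear speed of pail below 0.03 m/s), for 0.2 s.
2. the basket hangs on the hook by the middle of its handle, let go (distance between basket_bar and hook_seat below 0.018 m and angle between the x axis of basket and the x axis of hook_seat, either way round below 0.35 rad and angle between basket's own z axis and vertical below 0.2 rad and contact force between the fingers and basket below 0.1 N), for 0.2 s.
3. the pointer is level with the mark while the basket hangs free (all of step 2 and z of pointer in the frame of mark between -0.0045 and 0.0045 m and linear speed of basket below 0.03 m/s), for 0.3 s.
4. the record button is pressed in while the pointer is level with the mark (all of step 2 and value of joint record above 0.0045 m and z of pointer in the frame of mark between -0.0045 and 0.0045 m), for 0.03 s.
At the end, for the whole second after the job is handed in: The pail stands upright on the mat (centre within 36 mm of the mat's centre), the basket hangs still in the hook's V by its handle (bar middle within 18 mm of the seat, in line within 0.35 rad, tilt under 0.2 rad), the pointer is within 4.5 mm of the mark's centre height, and the button is released (all of step 1 and all of step 3 and value of joint record below 0.003 m); the robot touches nothing.
It fails at once if a bystander is moved by more than 30 mm (distance of any of bottle, roll, jar from where it was at the start of the episode above 0.03 m).
It fails at once if the basket is tipped by more than 45 degrees (angle between basket's own z axis and vertical above 0.785 rad).
It also fails if it takes over 72 s, if anything falls off the work surface, if the arm or the gripper's body presses on something with over 40 N, if the wrist force passes 120 N, or if a joint passes its speed limit or range.

## Working session

There is one attempt and no reset: what is moved stays moved. The work goes in short steps, Python scripts to look and compute and a shell command to move; the robot and the scene stay as the last step left them, time stands still between calls to the robot, and variables do not carry over. Pictures are saved under pics/ and viewed, about 8 in all and at most 12, crops included, and the job is handed in when it is done.

```bash
ls; mkdir -p pics; cat > h.py <<'E'
import numpy as np, cv2
from cell import monitor, viewer, ticket, manip
def snap(n,f):
    c=viewer.camera(n); cv2.imwrite(f,c['color'][...,::-1]); return c
def cam(n):
    import pickle; return pickle.load(open(f'{n}.pkl','rb'))
def K(c):
    h,w=c['color'].shape[:2]; f=h/2/np.tan(np.radians(c['vertical_fov'])/2)
    return np.array([[f,0,c['cx']],[0,f,c['cy']],[0,0,1.]])
def P(c): return K(c)@np.c_[cv2.Rodrigues(np.array(c['rvec'],float))[0],np.array(c['tvec'],float)]
def tri(c1,p1,c2,p2):
    X=cv2.triangulatePoints(P(c1),P(c2),np.array(p1,float),np.array(p2,float))
    return (X[:3]/X[3]).ravel()
def onz(c,p,z):
    M=P(c); H=np.c_[M[:,0],M[:,1],M[:,2]*z+M[:,3]]; v=np.linalg.solve(H,[p[0],p[1],1]); return v[:2]/v[2]
def proj(c,X):
    v=P(c)@np.append(X,1); return v[:2]/v[2]
E
python3 - <<'E'
from h import *
import pickle
s=monitor.read_state(); print(s, manip.finger_overhang)
for n in('scene','top'):
    c=snap(n,f'pics/{n}0.png'); pickle.dump({k:c[k] for k in c},open(f'{n}.pkl','wb'))
    print(n,c['vertical_fov'],c['cx'],c['cy'],c['rvec'],c['tvec'], -cv2.Rodrigues(np.array(c['rvec'],float))[0].T@np.array(c['tvec']))
a=cv2.imread('pics/scene0.png');b=cv2.imread('pics/top0.png')
E
```

```text
pics
{'clock': 0.0, 'joints': array([-1.30058473e+00,  3.00467868e-01,  1.52154621e+00,  2.55834155e-06,
        1.32066298e+00, -6.65780937e-02]), 'qd': array([-0.00132923, -0.00100778, -0.00068317, -0.00164606, -0.00116914,
        0.00090527]), 'effort': array([-1.02736911e-03, -5.31805015e+01, -3.52732480e+01,  7.07761617e-02,
        2.43626320e-02, -1.29129930e-04]), 'eef_pos': array([ 181.70011367, -518.87608031,  212.90283627]), 'eef_rot': array([-1.57072171e+00,  1.08183731e-03, -1.23400724e+00]), 'wrist_force': array([-0.29273401,  0.33306407, -0.17178769]), 'moment': array([-0.00351881, -0.0164821 ,  0.06500438]), 'finger_gap': 94.3405855858782} 8.0
scene 42.760743266589486 282.9932696934766 212.9898790790114 [ 2.07043044  1.62559462 -0.5220571 ] [-110.93128779 -305.45489567 2109.53903842] [1435.85158131 -201.51391299 1566.36067936]
top 44.98066984257801 274.6689402062963 212.8214136660992 [ 2.1618894  -2.18795105  0.08928751] [   5.44310374  494.4250591  1959.62592603] [ 323.06120432   -8.44885943 1995.03874936]
```

```bash
python3 - <<'E'
from h import *
print(cam('scene').keys())
for n in('scene','top'):
    cv2.imwrite(f'pics/{n}0b.png',cv2.resize(cv2.imread(f'pics/{n}0.png'),(800,600),interpolation=cv2.INTER_CUBIC))
E
```

```text
dict_keys(['color', 'vertical_fov', 'cx', 'cy', 'rvec', 'tvec'])
```

View pics/scene0b.png

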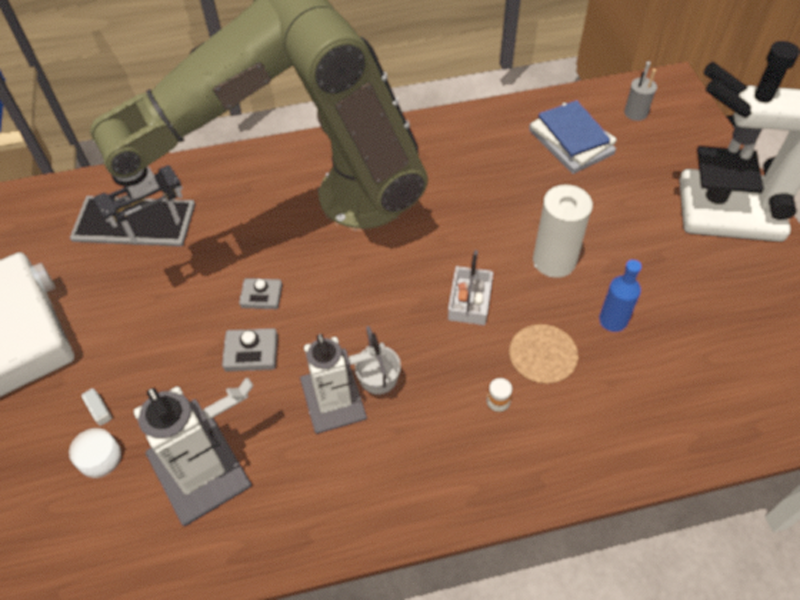

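View pics/top0b.png

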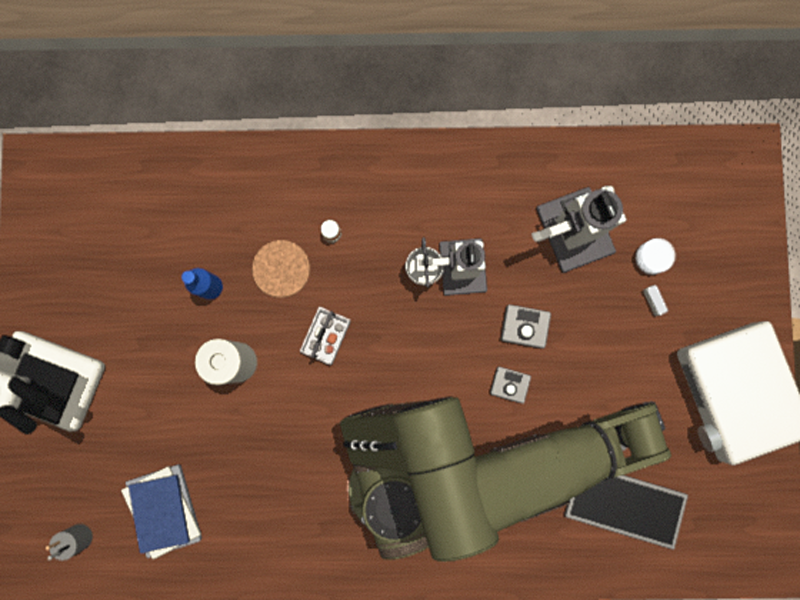

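```bash
python3 - <<'E'
from h import *
s=cv2.imread('pics/scene0.png');t=cv2.imread('pics/top0.png')
def cr(i,x,y,w,h,k):
    o=cv2.resize(i[y:y+h,x:x+w],(w*k,h*k),interpolation=cv2.INTER_CUBIC)
    for a in range(0,w,10): cv2.line(o,(a*k,0),(a*k,6 if a%20 else 14),(0,255,0),1)
    for a in range(0,h,10): cv2.line(o,(0,a*k),(6 if a%20 else 14,a*k),(0,255,0),1)
    return o
cv2.imwrite('pics/c1.png',cr(s,150,190,160,120,5))
cv2.imwrite('pics/c2.png',np.vstack([np.hstack([cr(t,275,155,80,60,5),cr(t,335,205,80,60,5)]),np.hstack([cr(t,190,205,80,60,5),cr(s,295,175,80,60,5)])]))
E
```

```text
(no output)
```

View pics/c1.png

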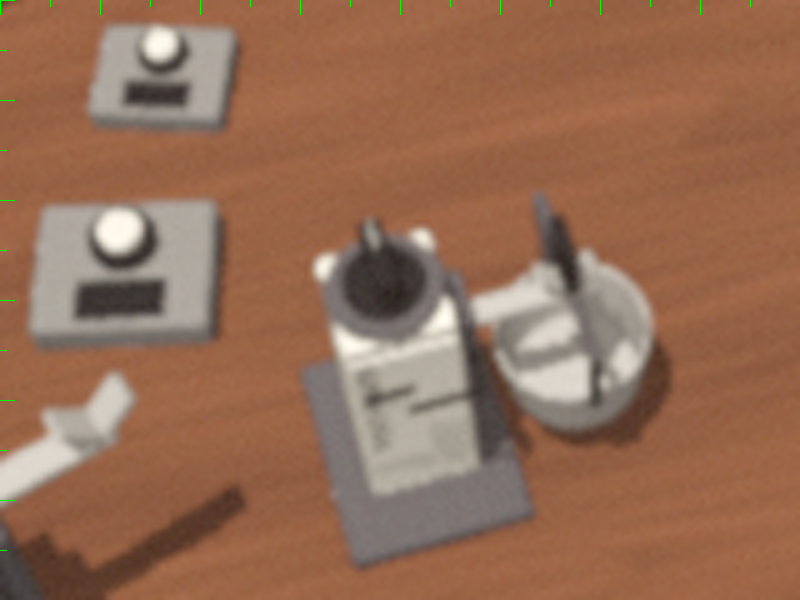

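View pics/c2.png

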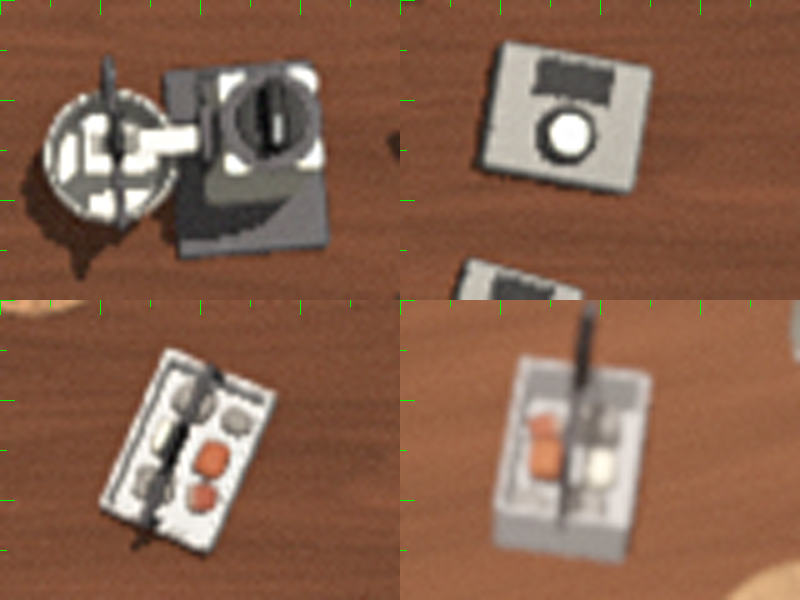

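```bash
cat > m.py <<'E'
from h import *
S=cam('scene');T=cam('top')
s1=lambda u,v:(150+u/5,190+v/5)
tl=lambda u,v:(275+u/5,155+v/5)
tr=lambda u,v:(335+(u-400)/5,205+v/5)
bl=lambda u,v:(190+u/5,205+(v-300)/5)
br=lambda u,v:(295+(u-400)/5,175+(v-300)/5)
E
python3 - <<'E'
from m import *
np.set_printoptions(precision=1,suppress=True)
print('foot top');F=[onz(T,tl(*p),14) for p in[(165,70),(313,62),(328,243),(180,257)]];print(np.array(F), [np.linalg.norm(F[i]-F[i-1]) for i in range(4)])
print('foot scene',*[onz(S,s1(*p),14) for p in[(302,372),(532,512),(357,563)]])
print('foot centre tri',tri(S,s1(532,512),T,tl(180,70)))
print('knob top',tri(S,s1(383,280),T,tl(272,118)))
print('button',tri(S,s1(118,230),T,tr(570,132)))
R=[onz(T,tr(*p),30) for p in[(505,42),(650,68),(630,190),(485,165)]];print('reader',np.array(R),[np.linalg.norm(R[i]-R[i-1]) for i in range(4)])
print('small reader w', np.linalg.norm(onz(S,s1(90,122),0)-onz(S,s1(222,128),0)))
B=np.array([onz(T,bl(*p),45) for p in[(168,350),(276,395),(210,552),(102,505)]]);print('basket top',B,B.mean(0),[np.linalg.norm(B[i]-B[i-1]) for i in range(4)])
Bs=np.array([onz(S,br(*p),45) for p in[(522,358),(650,376),(630,530),(497,515)]]);print('basket scene',Bs,Bs.mean(0))
k=1.42857
print('mat',onz(T,(281/k,268/k),5),onz(S,(544/k,353/k),5))
print('roll top/base',onz(S,(557/k,262/k),0), 'rolltop',tri(S,(567/k,202/k),T,(218/k,362/k)),'bottle',onz(S,(616/k,322/k),0),'jar',tri(S,(500/k,388/k),T,(330/k,230/k)))
E
```

```text
foot top
[[ 667.2 -134.1]
 [ 672.1 -251. ]
 [ 528.3 -259.6]
 [ 518.6 -143.3]] [np.float64(148.80455316348218), np.float64(117.04476325551941), np.float64(144.07051816008794), np.float64(116.69468360419125)]
foot scene [ 538.  -260.4] [ 674.1 -133.8] [ 682.2 -248.3]
foot centre tri [ 669.5 -139.6    7. ]
knob top [ 598.5 -197.2  204.8]
button [ 416.5 -362.7   41.6]
reader [[ 487.6 -316.5]
 [ 466.  -428.4]
 [ 371.6 -410. ]
 [ 392.3 -298.5]] [np.float64(96.98314127994783), np.float64(113.9883762748), np.float64(96.1062473856051), np.float64(113.39519824248454)]
small reader w 94.68477694744863
basket top [[486.4 196.6]
 [450.6 113.5]
 [330.6 164.9]
 [367.6 247.7]] [408.8 180.7] [np.float64(129.33074122029984), np.float64(90.53354962769481), np.float64(130.51128676135139), np.float64(90.67399020347068)]
basket scene [[338.2 167.1]
 [375.6 250.3]
 [497.1 198.7]
 [463.4 114.4]] [418.6 182.6]
mat [599.9 307. ] [606.  308.3]
roll top/base [354.6 432. ] rolltop [340.3 428.5 213.4] bottle [562.7 507.7] jar [695.1 166.7  56.3]
```

```bash
cat > go.py <<'E'
import sys
from h import *
# usage: go.py x y z yaw ... (several waypoints of 4), prints shifts in cm/deg from the present pose
s=monitor.read_state(); y0=np.degrees(s['eef_rot'][2]); a=np.radians(y0)
print('now',np.round(s['eef_pos'],1),'yaw',round(y0,1),'rp',np.round(np.degrees(s['eef_rot'][:2]),2),'gap',round(s['finger_gap'],1),'t',round(s['clock'],2))
v=np.array(sys.argv[1:],float).reshape(-1,4)
for w in v:
    d=w[:3]-s['eef_pos']
    print(w,'dx %.2f dy %.2f dz %.2f spin %.1f'%((d[0]*np.cos(a)+d[1]*np.sin(a))/10,-d[2]/10,(-d[0]*np.sin(a)+d[1]*np.cos(a))/10,y0-w[3]))
E
python3 go.py 181.7 -519 320 -70.7 594.5 -87 320 -86.7 594.5 -87 260 -86.7
python3 - <<'E'
from m import *
for X in [(594.5,-87,207),(594.5,-87,160),(594.5+60,-83.5,160),(594.5-60,-90.5,160)]:
    u=proj(S,X);w=proj(T,X); print(X,(u-[150,190])*5,(w-[275,155])*5)
E
```

```text
now [ 181.7 -518.9  213. ] yaw -70.7 rp [-9.e+01  6.e-02] gap 93.8 t 0.1
[ 181.7 -519.   320.   -70.7] dx 0.01 dy -10.70 dz -0.00 spin -0.0
[594.5 -87.  320.  -86.7] dx -27.12 dy -10.70 dz 53.23 spin 16.0
[594.5 -87.  260.  -86.7] dx -27.12 dy -4.70 dz 53.23 spin 16.0
(594.5, -87, 207) [562.69207904 234.03411243] [116.95949246 125.00595396]
(594.5, -87, 160) [566.41086899 274.64735735] [114.28515397 134.7233299 ]
(654.5, -83.5, 160) [593.34741961 356.93533073] [108.2150774   53.56302079]
(534.5, -90.5, 160) [540.52951602 195.58288786] [120.38945943 216.34129848]
```

```bash
python3 -m jog '[{"grip":4.4,"dy":-10.7},{"grip":4.4,"dy":-10.7},{"grip":4.4,"dx":-27.1,"dy":-10.7,"dz":53.2,"spin":16},{"grip":4.4,"dx":-27.1,"dy":-10.7,"dz":53.2,"spin":16},{"grip":4.4,"dx":-27.1,"dy":-10.7,"dz":53.2,"spin":16},{"grip":4.4,"dx":-27.1,"dy":-10.7,"dz":53.2,"spin":16},{"grip":4.4,"dx":-27.1,"dy":-10.7,"dz":53.2,"spin":16},{"grip":4.4,"dx":-27.1,"dy":-10.7,"dz":53.2,"spin":16},{"grip":4.4,"dx":-27.1,"dy":-10.7,"dz":53.2,"spin":16},{"grip":4.4,"dx":-27.1,"dy":-10.7,"dz":53.2,"spin":16},{"grip":4.4,"dx":-27.1,"dy":-10.7,"dz":53.2,"spin":16},{"grip":4.4,"dx":-27.1,"dy":-10.7,"dz":53.2,"spin":16},{"grip":4.4,"dx":-27.1,"dy":-10.7,"dz":53.2,"spin":16},{"grip":4.4,"dx":-27.1,"dy":-10.7,"dz":53.2,"spin":16}]' 25 && python3 go.py 594.5 -87 245 -86.7
```

```text
validation failed for argument at $[0]...
```

```bash
python3 -m jog '[{"grip":4.4,"dx":0,"dy":-10.7,"dz":0,"spin":0},{"grip":4.4,"dx":0,"dy":-10.7,"dz":0,"spin":0},{"grip":4.4,"dx":-27.1,"dy":-10.7,"dz":53.2,"spin":16},{"grip":4.4,"dx":-27.1,"dy":-10.7,"dz":53.2,"spin":16},{"grip":4.4,"dx":-27.1,"dy":-10.7,"dz":53.2,"spin":16},{"grip":4.4,"dx":-27.1,"dy":-10.7,"dz":53.2,"spin":16},{"grip":4.4,"dx":-27.1,"dy":-10.7,"dz":53.2,"spin":16},{"grip":4.4,"dx":-27.1,"dy":-10.7,"dz":53.2,"spin":16},{"grip":4.4,"dx":-27.1,"dy":-10.7,"dz":53.2,"spin":16},{"grip":4.4,"dx":-27.1,"dy":-10.7,"dz":53.2,"spin":16},{"grip":4.4,"dx":-27.1,"dy":-10.7,"dz":53.2,"spin":16},{"grip":4.4,"dx":-27.1,"dy":-10.7,"dz":53.2,"spin":16},{"grip":4.4,"dx":-27.1,"dy":-10.7,"dz":53.2,"spin":16},{"grip":4.4,"dx":-27.1,"dy":-10.7,"dz":53.2,"spin":16}]' 25 && python3 go.py 594.5 -87 245 -86.7
```

```text
clock: 1.85
eef_pos: [594.0, -87.9, 320.2]
eef_rot: [-1.571, -0.0, -1.513]
wrist_force: [0.1, -0.1, 0.1]
finger_gap: 43.9
now [594.  -87.9 320.2] yaw -86.7 rp [-90.04  -0.  ] gap 43.9 t 1.85
[594.5 -87.  245.  -86.7] dx -0.09 dy 7.52 dz 0.06 spin -0.0
```

```bash
python3 -m jog '[{"grip":4.4,"dx":0,"dy":4.5,"dz":0,"spin":0},{"grip":4.4,"dx":0,"dy":8.2,"dz":0,"spin":0},{"grip":4.4,"dx":0,"dy":8.2,"dz":0,"spin":0},{"grip":4.4,"dx":0,"dy":8.2,"dz":0,"spin":0}]' && python3 - <<'E'
from m import *
s=monitor.read_state();p=s['eef_pos'];print(p)
a=s['eef_rot'][2];x=np.array([np.cos(a),np.sin(a),0])
c=snap('scene','pics/s1.png'); i=cv2.imread('pics/s1.png')
x0,y0=190,175
o=cv2.resize(i[y0:y0+90,x0:x0+120],None,fx=6.5,fy=6.5,interpolation=cv2.INTER_CUBIC)
for q in [p-[0,0,8]+x*22,p-[0,0,8]-x*22]:
    u=(proj(S,q)-[x0,y0])*6.5; print(u); cv2.drawMarker(o,tuple(int(k) for k in u),(0,255,0),0,10)
cv2.imwrite('pics/c3.png',o)
E
```

```text
clock: 2.35
eef_pos: [594.6, -88.2, 240.6]
eef_rot: [-1.568, -0.001, -1.514]
wrist_force: [-0.3, 0.2, 0.3]
finger_gap: 43.9
[594.57748552 -88.22678396 240.5646538 ]
[419.23907416 384.86842843]
[512.88522521 360.4490622 ]
```

View pics/c3.png

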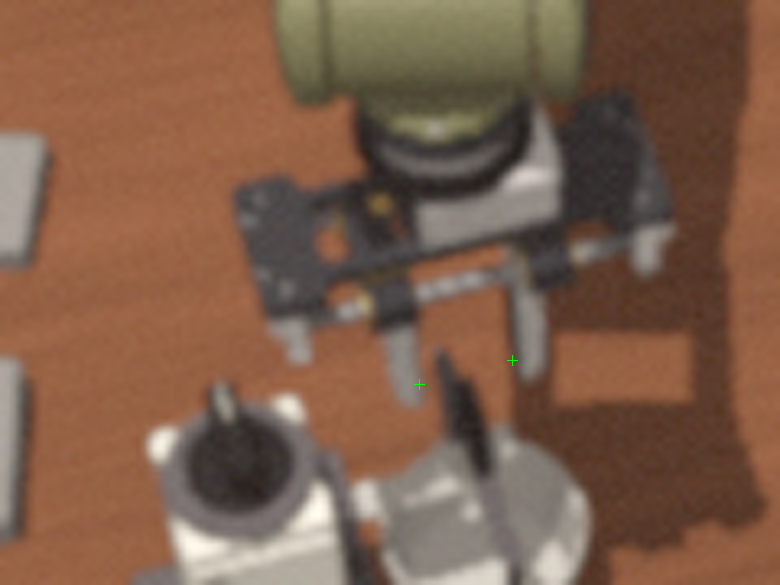

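```bash
python3 -m jog '[{"grip":4.4,"dx":0,"dy":2.5,"dz":0,"spin":0},{"grip":4.4,"dx":0,"dy":4.5,"dz":0,"spin":0},{"grip":4.4,"dx":0,"dy":5.3,"dz":0,"spin":0},{"grip":4.4,"dx":0,"dy":5.3,"dz":0,"spin":0},{"grip":0,"dx":0,"dy":5.3,"dz":0,"spin":0},{"grip":0,"dx":0,"dy":5.3,"dz":0,"spin":0},{"grip":0,"dx":0,"dy":5.3,"dz":0,"spin":0},{"grip":0,"dx":0,"dy":5.3,"dz":0,"spin":0},{"grip":0,"dx":0,"dy":5.3,"dz":0,"spin":0},{"grip":0,"dx":0,"dy":5.3,"dz":0,"spin":0}]' 30
```

```text
clock: 3.65
eef_pos: [594.3, -87.2, 185.4]
eef_rot: [-1.571, 0.001, -1.513]
wrist_force: [0.2, 4.9, 0.2]
finger_gap: 9.8
```

```bash
python3 go.py 593 -60 210 -86.7
```

```text
now [594.3 -87.2 185.4] yaw -86.7 rp [-9.001e+01  3.000e-02] gap 9.8 t 3.65
[593.  -60.  210.  -86.7] dx -2.72 dy -2.46 dz 0.03 spin 0.0
```

```bash
python3 -m jog '[{"grip":0,"dx":0,"dy":-1.0,"dz":0,"spin":0},{"grip":0,"dx":0,"dy":-2.0,"dz":0,"spin":0},{"grip":0,"dx":0,"dy":-2.7,"dz":0,"spin":0},{"grip":0,"dx":0,"dy":-2.7,"dz":0,"spin":0}]' && python3 go.py 591 -30 212 -86.7 587 70 212 -86.7 603 307.5 260 -86.7
```

```text
clock: 4.15
eef_pos: [594.5, -87.7, 213.2]
eef_rot: [-1.57, -0.0, -1.513]
wrist_force: [0.3, 0.2, -2.8]
finger_gap: 9.7
now [594.5 -87.7 213.2] yaw -86.7 rp [-8.994e+01 -3.000e-02] gap 9.7 t 4.15
[591.  -30.  212.  -86.7] dx -5.78 dy 0.12 dz -0.02 spin -0.0
[587.   70.  212.  -86.7] dx -15.79 dy 0.12 dz 0.16 spin -0.0
[603.  307.5 260.  -86.7] dx -39.41 dy -4.68 dz 3.12 spin -0.0
```

```bash
python3 -m jog '[{"grip":0,"dx":-3.0,"dy":0,"dz":0,"spin":0},{"grip":0,"dx":-8.0,"dy":0,"dz":0,"spin":0},{"grip":0,"dx":-13.0,"dy":0,"dz":0,"spin":0},{"grip":0,"dx":-18.0,"dy":-1.5,"dz":0.5,"spin":0},{"grip":0,"dx":-23.0,"dy":-3.5,"dz":1.0,"spin":0},{"grip":0,"dx":-28.0,"dy":-4.5,"dz":1.6,"spin":0},{"grip":0,"dx":-33.0,"dy":-4.5,"dz":2.4,"spin":0},{"grip":0,"dx":-37.0,"dy":-4.0,"dz":3.1,"spin":0},{"grip":0,"dx":-39.4,"dy":-2.0,"dz":3.3,"spin":0},{"grip":0,"dx":-39.4,"dy":0,"dz":3.3,"spin":0},{"grip":0,"dx":-39.4,"dy":3.0,"dz":3.3,"spin":0},{"grip":0,"dx":-39.4,"dy":5.0,"dz":3.3,"spin":0},{"grip":0,"dx":-39.4,"dy":5.6,"dz":3.3,"spin":0},{"grip":0,"dx":-39.4,"dy":5.6,"dz":3.3,"spin":0}]' && python3 go.py 604.5 308 151 -86.7
```

```text
clock: 5.9
eef_pos: [604.6, 307.4, 156.2]
eef_rot: [-1.571, -0.0, -1.514]
wrist_force: [-0.7, -0.2, -2.0]
finger_gap: 9.9
now [604.6 307.4 156.2] yaw -86.7 rp [-9.003e+01 -2.000e-02] gap 9.9 t 5.9
[604.5 308.  151.  -86.7] dx -0.06 dy 0.52 dz -0.00 spin -0.0
```

```bash
python3 -m jog '[{"grip":0,"dx":0,"dy":0.2,"dz":0,"spin":0},{"grip":0,"dx":0,"dy":0.4,"dz":0,"spin":0},{"grip":0,"dx":0,"dy":0.5,"dz":0,"spin":0},{"grip":0,"dx":0,"dy":0.5,"dz":0,"spin":0}]'
```

```text
clock: 6.4
eef_pos: [604.6, 307.7, 151.5]
eef_rot: [-1.571, 0.0, -1.513]
wrist_force: [-0.1, -0.3, -2.3]
finger_gap: 9.8
```

```bash
python3 -m jog '[{"grip":0,"dx":0,"dy":0.1,"dz":0,"spin":0},{"grip":0,"dx":0,"dy":0.2,"dz":0,"spin":0},{"grip":0,"dx":0,"dy":0.2,"dz":0,"spin":0}]'; python3 -m jog '[{"grip":0,"dx":0,"dy":0.1,"dz":0,"spin":0},{"grip":0,"dx":0,"dy":0.2,"dz":0,"spin":0},{"grip":0,"dx":0,"dy":0.2,"dz":0,"spin":0}]'
```

```text
clock: 6.78
eef_pos: [604.8, 307.9, 151.2]
eef_rot: [-1.569, 0.001, -1.513]
wrist_force: [-3.6, -1.3, 8.9]
finger_gap: 10.0
clock: 7.15
eef_pos: [605.3, 308.1, 151.2]
eef_rot: [-1.567, 0.001, -1.513]
wrist_force: [-6.8, -3.3, 21.1]
finger_gap: 9.9
```

```bash
python3 -m jog '[{"grip":0,"dx":0,"dy":-0.3,"dz":0,"spin":0},{"grip":4.4,"dx":0,"dy":-0.3,"dz":0,"spin":0},{"grip":4.4,"dx":0,"dy":-0.3,"dz":0,"spin":0},{"grip":4.4,"dx":0,"dy":-0.3,"dz":0,"spin":0},{"grip":4.4,"dx":0,"dy":-0.3,"dz":0,"spin":0},{"grip":4.4,"dx":0,"dy":-5,"dz":0,"spin":0},{"grip":4.4,"dx":0,"dy":-10,"dz":0,"spin":0},{"grip":4.4,"dx":0,"dy":-10,"dz":0,"spin":0}]' && python3 go.py 418 182.5 250 66.8
```

```text
clock: 8.15
eef_pos: [605.6, 308.2, 252.1]
eef_rot: [-1.564, 0.003, -1.513]
wrist_force: [0.4, 0.3, -0.4]
finger_gap: 43.9
now [605.6 308.2 252.1] yaw -86.7 rp [-89.6    0.15] gap 43.9 t 8.15
[418.  182.5 250.   66.8] dx 11.47 dy 0.21 dz -19.45 spin -153.5
```

```bash
python3 -m jog '[{"grip":4.4,"dx":2,"dy":0,"dz":-4,"spin":-10},{"grip":4.4,"dx":4,"dy":0,"dz":-8,"spin":-20},{"grip":4.4,"dx":6,"dy":0,"dz":-12,"spin":-30},{"grip":4.4,"dx":9,"dy":0,"dz":-16,"spin":-40},{"grip":4.4,"dx":11.4,"dy":0,"dz":-19.5,"spin":-50},{"grip":4.4,"dx":11.4,"dy":0,"dz":-19.5,"spin":-60},{"grip":4.4,"dx":11.4,"dy":0,"dz":-19.5,"spin":-70},{"grip":4.4,"dx":11.4,"dy":0,"dz":-19.5,"spin":-80},{"grip":4.4,"dx":11.4,"dy":0,"dz":-19.5,"spin":-90},{"grip":4.4,"dx":11.4,"dy":0,"dz":-19.5,"spin":-100},{"grip":4.4,"dx":11.4,"dy":0,"dz":-19.5,"spin":-110},{"grip":4.4,"dx":11.4,"dy":0,"dz":-19.5,"spin":-120},{"grip":4.4,"dx":11.4,"dy":0,"dz":-19.5,"spin":-130},{"grip":4.4,"dx":11.4,"dy":1,"dz":-19.5,"spin":-140},{"grip":4.4,"dx":11.4,"dy":3,"dz":-19.5,"spin":-148},{"grip":4.4,"dx":11.4,"dy":5,"dz":-19.5,"spin":-153.5},{"grip":4.4,"dx":11.4,"dy":5,"dz":-19.5,"spin":-153.5},{"grip":4.4,"dx":11.4,"dy":5,"dz":-19.5,"spin":-153.5}]' && python3 - <<'E'
from m import *
s=monitor.read_state();p=s['eef_pos'];print(p,np.degrees(s['eef_rot']))
a=s['eef_rot'][2];x=np.array([np.cos(a),np.sin(a),0])
c=snap('scene','pics/s2.png'); i=cv2.imread('pics/s2.png')
x0,y0=280,140
def crop(x0,y0,w,h,k): return cv2.resize(i[y0:y0+h,x0:x0+w],None,fx=k,fy=k,interpolation=cv2.INTER_CUBIC)
o=crop(280,150,120,90,5)
z=np.array([-x[1],x[0],0])
for q in [p-[0,0,8]+x*22,p-[0,0,8]-x*22,p-[0,0,8]+x*22+z*8,p-[0,0,8]-x*22+z*8,p-[0,0,8]+x*22-z*8,p-[0,0,8]-x*22-z*8]:
    u=(proj(S,q)-[280,150])*5; print(u); cv2.circle(o,tuple(int(k) for k in u),2,(0,255,0),-1)
cv2.imwrite('pics/c4.png',o)
b=np.radians(-23.2);bx=np.array([np.cos(b),np.sin(b),0])
C=np.array([418,182.5,0])
for q in [C+bx*16+[0,0,167],C-bx*16+[0,0,167],C+bx*60+[0,0,120],C-bx*60+[0,0,120]]: print('pred',(proj(S,q)-[280,150])*5)
E
```

```text
clock: 10.4
eef_pos: [416.6, 182.7, 197.9]
eef_rot: [-1.571, -0.0, 1.164]
wrist_force: [0.2, 0.5, -0.4]
finger_gap: 44.0
[416.60671821 182.7419582  197.88319511] [-9.00134358e+01 -1.38269574e-02  6.66681138e+01]
[295.18138664 140.9910892 ]
[227.85104985 132.51954778]
[296.5837184 131.4229097]
[229.4198668 122.9994637]
[293.77190102 150.60807988]
[226.27425214 142.0880617 ]
pred [256.74503387 179.17484302]
pred [262.54898999 141.04526352]
pred [244.64897573 274.94354787]
pred [266.10283912 133.4095442 ]
```

View pics/c4.png

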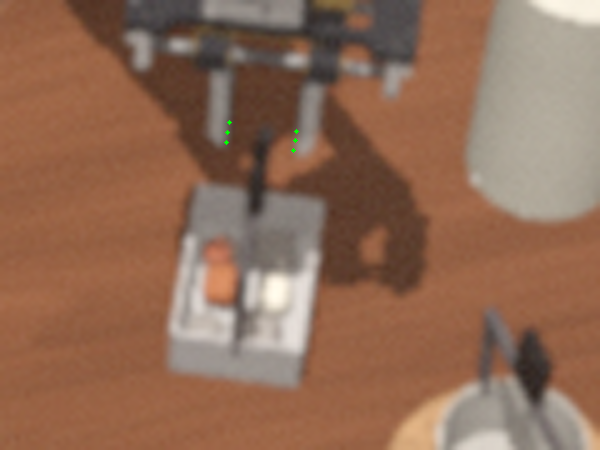

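```bash
python3 -m jog '[{"grip":4.4,"dx":0,"dy":2.5,"dz":0,"spin":0},{"grip":4.4,"dx":0,"dy":4.5,"dz":0,"spin":0},{"grip":4.4,"dx":0,"dy":5.1,"dz":0,"spin":0},{"grip":4.4,"dx":0,"dy":5.1,"dz":0,"spin":0},{"grip":0,"dx":0,"dy":5.1,"dz":0,"spin":0},{"grip":0,"dx":0,"dy":5.1,"dz":0,"spin":0},{"grip":0,"dx":0,"dy":5.1,"dz":0,"spin":0},{"grip":0,"dx":0,"dy":5.1,"dz":0,"spin":0},{"grip":0,"dx":0,"dy":5.1,"dz":0,"spin":0},{"grip":0,"dx":0,"dy":5.1,"dz":0,"spin":0}]' 40; python3 -m jog '[{"grip":0,"dx":0,"dy":-2,"dz":0,"spin":0},{"grip":0,"dx":0,"dy":-6,"dz":0,"spin":0},{"grip":0,"dx":0,"dy":-9,"dz":0,"spin":0},{"grip":0,"dx":0,"dy":-9,"dz":0,"spin":0}]'; python3 go.py 587 70 232 93.3 588 45 220 93.3 594.5 -87 212 93.3
```

```text
clock: 11.7
eef_pos: [416.4, 182.6, 146.4]
eef_rot: [-1.571, 0.0, 1.166]
wrist_force: [-1.6, -0.9, 1.3]
finger_gap: 10.1
clock: 12.2
eef_pos: [417.1, 183.0, 237.6]
eef_rot: [-1.573, -0.002, 1.166]
wrist_force: [-0.8, -0.1, -3.8]
finger_gap: 9.8
now [417.1 183.  237.6] yaw 66.8 rp [-90.13  -0.13] gap 9.8 t 12.2
[587.   70.  232.   93.3] dx -3.69 dy 0.56 dz -20.07 spin -26.5
[588.   45.  220.   93.3] dx -5.95 dy 1.76 dz -21.15 spin -26.5
[594.5 -87.  212.   93.3] dx -17.82 dy 2.56 dz -26.95 spin -26.5
```

```bash
python3 -m jog '[{"grip":0,"dx":-0.6,"dy":0,"dz":-3.5,"spin":-6},{"grip":0,"dx":-1.2,"dy":0,"dz":-8,"spin":-13},{"grip":0,"dx":-2.4,"dy":0,"dz":-13,"spin":-20},{"grip":0,"dx":-3.2,"dy":0.5,"dz":-17.5,"spin":-25},{"grip":0,"dx":-3.7,"dy":1.5,"dz":-20.1,"spin":-26.5},{"grip":0,"dx":-3.7,"dy":2.4,"dz":-20.1,"spin":-26.5},{"grip":0,"dx":-3.7,"dy":2.4,"dz":-20.1,"spin":-26.5},{"grip":0,"dx":-3.7,"dy":2.4,"dz":-20.1,"spin":-26.5}]'; python3 go.py 594.5 -87 213 93.3
```

```text
clock: 13.2
eef_pos: [586.2, 70.2, 212.5]
eef_rot: [-1.571, -0.0, 1.629]
wrist_force: [-0.5, 0.5, -4.3]
finger_gap: 9.9
now [586.2  70.2 212.5] yaw 93.3 rp [-90.  -0.] gap 9.9 t 13.2
[594.5 -87.  213.   93.3] dx -15.74 dy -0.05 dz 0.08 spin 0.0
```

```bash
python3 -m jog '[{"grip":0,"dx":-3,"dy":0,"dz":0,"spin":0},{"grip":0,"dx":-7,"dy":0,"dz":0,"spin":0},{"grip":0,"dx":-11,"dy":0,"dz":0,"spin":0},{"grip":0,"dx":-14,"dy":0,"dz":0,"spin":0},{"grip":0,"dx":-15.6,"dy":0,"dz":0,"spin":0},{"grip":0,"dx":-15.6,"dy":0,"dz":0,"spin":0},{"grip":0,"dx":-15.6,"dy":0,"dz":0,"spin":0}]'; python3 go.py 594.5 -86 190 93.3
```

```text
clock: 14.08
eef_pos: [595.6, -85.1, 212.6]
eef_rot: [-1.571, -0.0, 1.629]
wrist_force: [-0.6, -0.2, -3.5]
finger_gap: 9.7
now [595.6 -85.1 212.6] yaw 93.3 rp [-9.001e+01 -2.000e-02] gap 9.7 t 14.07
[594.5 -86.  190.   93.3] dx -0.09 dy 2.26 dz 0.12 spin 0.0
```

```bash
python3 -m jog '[{"grip":0,"dx":0,"dy":1,"dz":0,"spin":0},{"grip":0,"dx":0,"dy":2,"dz":0,"spin":0},{"grip":0,"dx":0,"dy":2.8,"dz":0,"spin":0},{"grip":0,"dx":0,"dy":3.4,"dz":0,"spin":0},{"grip":0,"dx":0,"dy":3.4,"dz":0,"spin":0},{"grip":0,"dx":0,"dy":3.4,"dz":0,"spin":0}]'
```

```text
clock: 14.82
eef_pos: [595.7, -86.3, 178.8]
eef_rot: [-1.571, 0.0, 1.628]
wrist_force: [-0.5, -1.1, -0.8]
finger_gap: 9.9
```

```bash
python3 -m jog '[{"grip":0,"dx":0,"dy":0.3,"dz":0,"spin":0},{"grip":0,"dx":0,"dy":0.5,"dz":0,"spin":0},{"grip":0,"dx":0,"dy":0.5,"dz":0,"spin":0}]'; python3 -m jog '[{"grip":1.4,"dx":0,"dy":0,"dz":0,"spin":0},{"grip":2.4,"dx":0,"dy":0,"dz":0,"spin":0},{"grip":4.0,"dx":0,"dy":0,"dz":0,"spin":0},{"grip":4.0,"dx":0,"dy":0,"dz":0,"spin":0},{"grip":4.0,"dx":0,"dy":-2,"dz":0,"spin":0},{"grip":4.0,"dx":0,"dy":-6,"dz":0,"spin":0},{"grip":4.0,"dx":0,"dy":-10,"dz":0,"spin":0},{"grip":4.0,"dx":0,"dy":-12,"dz":0,"spin":0},{"grip":4.0,"dx":0,"dy":-12,"dz":0,"spin":0}]';python3 go.py 605 -197 300 93.3
```

```text
clock: 15.2
eef_pos: [595.6, -86.3, 173.4]
eef_rot: [-1.571, 0.0, 1.628]
wrist_force: [0.6, -1.5, 0.5]
finger_gap: 9.9
clock: 16.32
eef_pos: [595.9, -86.3, 294.7]
eef_rot: [-1.573, 0.001, 1.628]
wrist_force: [0.0, -0.1, -0.5]
finger_gap: 39.9
now [595.9 -86.3 294.7] yaw 93.3 rp [-9.014e+01  4.000e-02] gap 39.9 t 16.32
[ 605.  -197.   300.    93.3] dx -11.10 dy -0.53 dz -0.27 spin -0.0
```

```bash
python3 -m jog '[{"grip":4.4,"dx":-5,"dy":0,"dz":-0.3,"spin":0},{"grip":4.4,"dx":-11.0,"dy":0,"dz":0.1,"spin":0},{"grip":4.4,"dx":-11.0,"dy":1.5,"dz":0.1,"spin":0},{"grip":4.4,"dx":-11.0,"dy":2.5,"dz":0.1,"spin":0},{"grip":4.4,"dx":-11.0,"dy":2.5,"dz":0.1,"spin":0}]'; python3 - <<'E'
from m import *
s=monitor.read_state();p=s['eef_pos'];print(p,np.degrees(s['eef_rot']))
a=s['eef_rot'][2];x=np.array([np.cos(a),np.sin(a),0])
snap('scene','pics/s3.png'); i=cv2.imread('pics/s3.png')
o=cv2.resize(i[195:305,190:310],None,fx=5.4,fy=5.4,interpolation=cv2.INTER_CUBIC)
for q in [p-[0,0,8]+x*22,p-[0,0,8]-x*22]:
    u=(proj(S,q)-[190,195])*5.4;  cv2.circle(o,tuple(int(k) for k in u),2,(0,255,0),-1)
cv2.imwrite('pics/c5.png',o)
E
```

```text
clock: 16.95
eef_pos: [600.8, -194.8, 267.1]
eef_rot: [-1.569, -0.001, 1.63]
wrist_force: [-0.1, 0.4, 0.5]
finger_gap: 43.9
[ 600.76658784 -194.84913241  267.12494717] [-8.98882404e+01 -5.93304162e-02  9.33717303e+01]
```

View pics/c5.png

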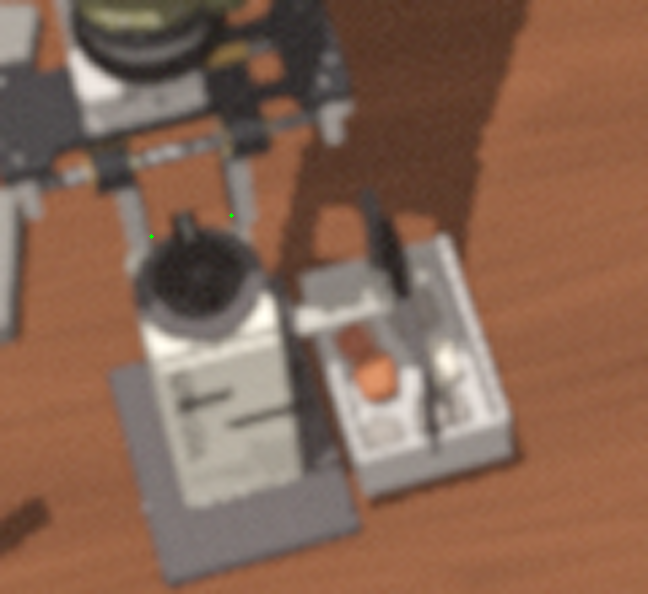

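```bash
cat > needle.py <<'E'
from m import *
import sys
def needle(i):
    g=cv2.cvtColor(i,cv2.COLOR_BGR2GRAY).astype(float); r=[]
    for u in range(235,243):
        c=274-(u-239)*0.27           # rough row of the needle band
        v=np.arange(int(c)-7,int(c)+8); w=g[v,u]; b=np.median(w); d=np.clip(b-w-12,0,None)
        # keep the peak's neighbourhood
        k=d.argmax(); m=abs(v-v[k])<=2; r.append((d[m]*v[m]).sum()/max(d[m].sum(),1e-9)+(u-239)*0.26)
    return np.round(r,2)
if __name__=='__main__':
    z0=needle(cv2.imread('pics/scene0.png')); z=[]
    for k in range(int(sys.argv[1])):
        c=viewer.camera('scene'); z.append(needle(c['color'][...,::-1]))
    z=np.median(z,0); cv2.imwrite('pics/last.png',c['color'][...,::-1])
    print(z0,z); d=np.median(z-z0)
    a=np.array([635,-160,135.]); k=proj(S,a)[1]-proj(S,a+[0,0,10])[1]
    print('px/10mm',k,'pointer below mark mm',10+d/k*10)
E
python3 needle.py 4; python3 go.py 601.5 -196 224 93.3
```

```text
[269.68 269.64 269.58 269.49 269.53 269.55 269.42 269.4 ] [271.445 271.41  271.39  271.35  271.4   271.32  271.345 271.31 ]
px/10mm 1.6029767744091146 pointer below mark mm 21.447452198279176
now [ 601.1 -195.6  269. ] yaw 93.3 rp [-9.004e+01  2.000e-02] gap 44.1 t 17.2
[ 601.5 -196.   224.    93.3] dx -0.04 dy 4.50 dz -0.03 spin 0.0
```

```bash
python3 -m jog '[{"grip":4.4,"dx":0,"dy":2,"dz":0,"spin":0},{"grip":4.4,"dx":0,"dy":3.5,"dz":0,"spin":0},{"grip":4.4,"dx":0,"dy":4.4,"dz":0,"spin":0},{"grip":4.4,"dx":0,"dy":4.4,"dz":0,"spin":0},{"grip":1,"dx":0,"dy":4.4,"dz":0,"spin":0},{"grip":1,"dx":0,"dy":4.4,"dz":0,"spin":0},{"grip":1,"dx":0,"dy":4.4,"dz":0,"spin":0},{"grip":1,"dx":0,"dy":4.4,"dz":0,"spin":0},{"grip":1,"dx":0,"dy":4.4,"dz":0,"spin":0}]' 45
```

```text
clock: 18.32
eef_pos: [601.0, -196.5, 224.8]
eef_rot: [-1.571, 0.001, 1.628]
wrist_force: [0.7, -3.7, 1.5]
finger_gap: 13.9
```

```bash
python3 -m jog '[{"grip":1,"dx":0,"dy":0,"dz":0,"spin":6},{"grip":1,"dx":0,"dy":0,"dz":0,"spin":12},{"grip":1,"dx":0,"dy":0,"dz":0,"spin":18},{"grip":1,"dx":0,"dy":0,"dz":0,"spin":24},{"grip":1,"dx":0,"dy":0,"dz":0,"spin":30},{"grip":1,"dx":0,"dy":0,"dz":0,"spin":36},{"grip":1,"dx":0,"dy":0,"dz":0,"spin":42},{"grip":1,"dx":0,"dy":0,"dz":0,"spin":48},{"grip":1,"dx":0,"dy":0,"dz":0,"spin":54},{"grip":1,"dx":0,"dy":0,"dz":0,"spin":60},{"grip":1,"dx":0,"dy":0,"dz":0,"spin":66},{"grip":1,"dx":0,"dy":0,"dz":0,"spin":72},{"grip":1,"dx":0,"dy":0,"dz":0,"spin":78},{"grip":1,"dx":0,"dy":0,"dz":0,"spin":84},{"grip":1,"dx":0,"dy":0,"dz":0,"spin":90},{"grip":1,"dx":0,"dy":0,"dz":0,"spin":96},{"grip":1,"dx":0,"dy":0,"dz":0,"spin":102},{"grip":1,"dx":0,"dy":0,"dz":0,"spin":104},{"grip":1,"dx":0,"dy":0,"dz":0,"spin":104},{"grip":1,"dx":0,"dy":0,"dz":0,"spin":104}]'; python3 needle.py 4
```

```text
clock: 20.82
eef_pos: [600.7, -196.8, 224.7]
eef_rot: [-1.572, 0.0, -0.187]
wrist_force: [-1.6, -4.8, 1.9]
finger_gap: 14.0
[269.68 269.64 269.58 269.49 269.53 269.55 269.42 269.4 ] [268.48  268.34  268.42  268.415 268.245 268.275 268.32  268.13 ]
px/10mm 1.6029767744091146 pointer below mark mm 2.2955839428476565
```

```bash
python3 -m jog '[{"grip":1,"dx":0,"dy":0,"dz":0,"spin":5},{"grip":1,"dx":0,"dy":0,"dz":0,"spin":10},{"grip":1,"dx":0,"dy":0,"dz":0,"spin":15},{"grip":1,"dx":0,"dy":0,"dz":0,"spin":16},{"grip":1,"dx":0,"dy":0,"dz":0,"spin":16}]'; python3 -m jog '[{"grip":2.4,"dx":0,"dy":0,"dz":0,"spin":16},{"grip":4.4,"dx":0,"dy":0,"dz":0,"spin":16},{"grip":4.4,"dx":0,"dy":0,"dz":0,"spin":16},{"grip":4.4,"dx":0,"dy":0,"dz":0,"spin":16},{"grip":4.4,"dx":0,"dy":-3,"dz":0,"spin":16},{"grip":4.4,"dx":0,"dy":-7,"dz":0,"spin":16},{"grip":4.4,"dx":0,"dy":-9,"dz":0,"spin":16},{"grip":4.4,"dx":0,"dy":-9,"dz":0,"spin":16}]';  python3 needle.py 4; python3 go.py 420 -361 250 -26 420 -361 60 -26
```

```text
clock: 21.65
eef_pos: [600.6, -196.8, 224.7]
eef_rot: [-1.572, 0.0, -0.467]
wrist_force: [-3.5, -4.2, 3.2]
finger_gap: 13.6
clock: 22.65
eef_pos: [601.2, -196.2, 315.7]
eef_rot: [-1.57, -0.002, -0.744]
wrist_force: [-0.6, -0.5, -0.2]
finger_gap: 44.2
[269.68 269.64 269.58 269.49 269.53 269.55 269.42 269.4 ] [267.8   267.71  267.675 267.785 267.915 267.88  267.885 267.605]
px/10mm 1.6029767744091146 pointer below mark mm -0.9171887449528437
now [ 600.7 -196.   313. ] yaw -42.7 rp [-90.04   0.11] gap 44.0 t 22.85
[ 420. -361.  250.  -26.] dx -2.10 dy 6.30 dz -24.38 spin -16.7
[ 420. -361.   60.  -26.] dx -2.10 dy 25.30 dz -24.38 spin -16.7
```

```bash
python3 - <<'E'
from m import *
for z in(38,42,46): print(z,onz(S,s1(118,230),z),onz(T,tr(570,132),z))
E
python3 go.py 420 -361 200 -26 420 -361 90 -26; python3 -m jog '[{"grip":0,"dx":-0.4,"dy":-1,"dz":-5,"spin":-6},{"grip":0,"dx":-0.8,"dy":0,"dz":-10,"spin":-12},{"grip":0,"dx":-1.2,"dy":0,"dz":-15,"spin":-16.7},{"grip":0,"dx":-1.6,"dy":2,"dz":-20,"spin":-16.7},{"grip":0,"dx":-2.1,"dy":6,"dz":-24.4,"spin":-16.7},{"grip":0,"dx":-2.1,"dy":12,"dz":-24.4,"spin":-16.7},{"grip":0,"dx":-2.1,"dy":17,"dz":-24.4,"spin":-16.7},{"grip":0,"dx":-2.1,"dy":22,"dz":-24.4,"spin":-16.7},{"grip":0,"dx":-2.1,"dy":22,"dz":-24.4,"spin":-16.7},{"grip":0,"dx":-2.1,"dy":22,"dz":-24.4,"spin":-16.7}]'; python3 - <<'E'
from m import *
s=monitor.read_state();p=s['eef_pos'];print(p)
snap('scene','pics/s4.png'); i=cv2.imread('pics/s4.png')
f=lambda x,y,w,h,k:cv2.resize(i[y:y+h,x:x+w],None,fx=k,fy=k,interpolation=cv2.INTER_CUBIC)
o=f(140,210,60,84,7); u=(proj(S,p-[0,0,8])-[140,210])*7; print(u);cv2.circle(o,tuple(int(k) for k in u),2,(0,255,0),-1)
cv2.imwrite('pics/c6.png',np.hstack([o,f(205,230,45,73,8)[:588]][:2]) if 0 else np.hstack([o,cv2.resize(i[240:299,212:250],(379,588),interpolation=cv2.INTER_CUBIC)]))
E
```

```text
38 [ 414.09785    -362.99683841] [ 416.65478136 -363.51131885]
42 [ 416.77196677 -362.574208  ] [ 416.46348504 -362.78560514]
46 [ 419.44608354 -362.15157759] [ 416.27218872 -362.05989144]
now [ 600.7 -196.   313. ] yaw -42.7 rp [-90.04   0.11] gap 44.0 t 22.85
[ 420. -361.  200.  -26.] dx -2.10 dy 11.30 dz -24.38 spin -16.7
[ 420. -361.   90.  -26.] dx -2.10 dy 22.30 dz -24.38 spin -16.7
clock: 24.1
eef_pos: [420.6, -361.7, 96.2]
eef_rot: [-1.571, -0.002, -0.454]
wrist_force: [0.1, 0.6, 0.3]
finger_gap: 0.5
[ 420.57825366 -361.65140689   96.15896331]
[219.91427549 136.21850262]
```

View pics/c6.png

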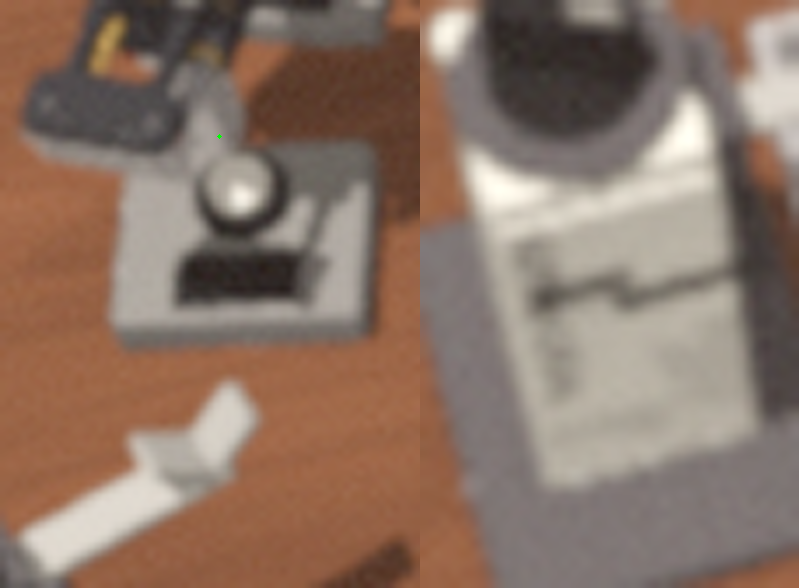

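```bash
python3 -m jog '[{"grip":0,"dx":0,"dy":2,"dz":0,"spin":0},{"grip":0,"dx":0,"dy":3.5,"dz":0,"spin":0},{"grip":0,"dx":0,"dy":4.3,"dz":0,"spin":0},{"grip":0,"dx":0,"dy":4.5,"dz":0,"spin":0},{"grip":0,"dx":0,"dy":4.7,"dz":0,"spin":0},{"grip":0,"dx":0,"dy":4.7,"dz":0,"spin":0}]'
```

```text
clock: 24.9
eef_pos: [420.8, -361.9, 52.9]
eef_rot: [-1.572, -0.003, -0.454]
wrist_force: [-19.1, 16.6, 59.1]
finger_gap: 0.2
```

```bash
for k in 1 2 3 4 5 6; do python3 -m jog '[{"grip":0,"dx":0,"dy":-0.2,"dz":0,"spin":0},{"grip":0,"dx":0,"dy":-0.2,"dz":0,"spin":0}]' | grep -E 'pos|force'; done
```

```text
eef_pos: [420.6, -361.8, 53.4]
wrist_force: [-13.0, 12.1, 39.0]
eef_pos: [420.5, -361.6, 53.9]
wrist_force: [-6.9, 6.2, 20.5]
eef_pos: [420.4, -361.5, 54.4]
wrist_force: [-0.7, 0.7, 3.1]
eef_pos: [420.3, -361.4, 55.8]
wrist_force: [2.0, -0.4, 3.1]
eef_pos: [420.1, -361.3, 57.5]
wrist_force: [1.3, -1.6, 2.3]
eef_pos: [419.9, -361.1, 59.4]
wrist_force: [-0.3, -0.9, 1.4]
```

```bash
python3 -m jog '[{"grip":0,"dx":0,"dy":-4,"dz":0,"spin":0},{"grip":0,"dx":0,"dy":-9,"dz":0,"spin":0},{"grip":0,"dx":0,"dy":-14,"dz":0,"spin":0},{"grip":0,"dx":0,"dy":-14,"dz":0,"spin":0},{"grip":0,"dx":0,"dy":-14,"dz":0,"spin":0},{"grip":0,"dx":0,"dy":-14,"dz":0,"spin":0}]'; python3 needle.py 6; python3 - <<'E'
from h import *
c=snap('top','pics/t5.png'); t=cv2.imread('pics/t5.png'); s=cv2.imread('pics/last.png')
f=lambda i,x,y,w,h:cv2.resize(i[y:y+h,x:x+w],(400,600),interpolation=cv2.INTER_CUBIC)
o=np.hstack([cv2.resize(s[210:300,150:440],(800,248)),]); p=cv2.resize(t[140:260,120:400],(800,343))
cv2.imwrite('pics/c7.png',np.vstack([o,p]))
E
```

```text
clock: 27.15
eef_pos: [419.6, -360.7, 197.8]
eef_rot: [-1.57, 0.003, -0.454]
wrist_force: [-0.4, 0.2, -0.2]
finger_gap: 0.2
[269.68 269.64 269.58 269.49 269.53 269.55 269.42 269.4 ] [267.935 267.87  267.825 267.805 267.865 267.87  267.875 267.625]
px/10mm 1.6029767744091146 pointer below mark mm -0.6988449700538091
```

View pics/c7.png

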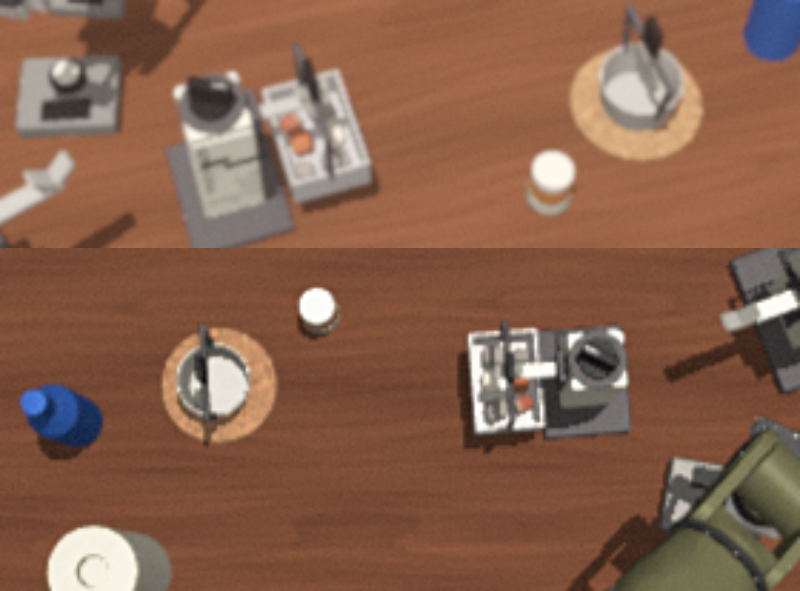

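```bash
python3 -c "
from cell import ticket; print(ticket.sign_off())"
```

```text
the job is handed in; nothing more can be done
None
```

The job is done and handed in at about 27.5 s on the robot's clock. The pail stands on the cork mat, and the basket hangs on the hook by its handle. I turned the knob until the pointer was level with the mark, then pressed the record button fully in and let it go.

**Last checks that agreed:**
- **Pail and basket:** both cameras show the pail upright and wholly on the mat, and the basket hanging straight in the V.
- **Pointer:** it measured about 0.7 mm above the mark's centre, against a tolerance of 4.5 mm. This comes from how far the needle moved in the image since the start, taking the stated 10 mm as the starting gap.
- **Record button:** it reached its stop at about 59 N on the wrist. Its roughly 3 N spring force then fell away over about 6 mm as I backed off.
- **Bystanders:** the bottle, roll and jar show no sign of having moved. I judged this by eye in the pictures and did not measure it.

**Checks that disagreed or went wrong:**
- **Camera mismatch:** the two cameras differed by about 5–10 mm in x. I trusted the scene camera because the fingertips matched it.
- **Button height:** two views put the button top at about 42 mm. Contact showed it nearer 52 mm, so the press landed harder than planned.
- **Knob release:** I repeated the last 16° turn by mistake while the fingers were opening, so the knob may have turned slightly more than intended. The pointer reading above was taken after that.
- **Pointer by eye:** a rough reading from the enlarged crop put the pointer up to 6 mm above the mark. I went with the image measurement because it fitted the angle the knob was turned.

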